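# Lay up a burr-faced box lid in the gluing jig

### The job

Lay up a small box lid in the jig: lower the plain pale plywood core flat onto the middle of the cork bed, long side from stop to stop, let go of it, then press down on its top with closed fingertips for about half a second to feel that it lies flat. Only then lay the speckled brown burr panel squarely on top of the core, face up, let go, and press it down in the same way. Do not drop the panels, and leave the dark striped panel where it lies.

Things in the scene. Friction and masses are not known exactly. Their poses are not given: they have to be found in the camera images.
- bed_centre (a point): Centre of the cork bed's top surface, in a gluing jig fixed to the table: a brown wooden baseboard 150 x 110 mm whose cork bed, 122 mm long (x) and 100 mm wide (y), lies 22 mm above the table and is nearly rigid. An aluminium end stop 12 mm thick stands across each end of the bed, 8 mm higher than the cork; the 124 mm between the stops runs along x; the sides (y) are open. Thin white lines mark a 90 x 60 mm place in the middle. z is up.
- core_centre (a point): Centre (half-way up) of the core: a loose plain pale plywood panel, 90 mm (x) by 60 mm (y) by 15 mm thick (z), with no veneer, about 70 g. Starts flat on the white table.
- burr_centre (a point): Centre (half-way up) of the burr panel: a loose panel 90 mm (x) by 60 mm (y) by 12 mm thick (z), brown top with dark round specks, about 60 g. Starts flat on the white table, face (z) up.
- striped_centre (a point): Centre (half-way up) of a bystander to leave alone: a loose panel of the burr panel's size, 90 mm (x) by 60 mm (y) by 12 mm thick (z), nearly black top with pale cross stripes. Starts flat on the white table.

How it is judged:
By the outcome, as a careful person would: the job done as asked, in the order asked, and still so for the second after the job is handed in, with the robot touching nothing.
It also fails if it takes over 72 s, if anything falls off the work surface, if the arm or the gripper's body presses on something with over 40 N, if the wrist force passes 120 N, or if a joint passes its speed limit or range.

### The arm

A 6-joint arm with a two-finger parallel gripper is mounted at the origin on the work surface. World frame = base frame: x ahead of the robot, y to its left, z up, the work surface at z = 0. Lengths are in mm, angles in rad, forces in N, time in s.
With the tool pointing down it reaches from about 350 to 775 mm from the base axis. Payload 7.3 kg.
Tool frame: the origin (TCP) lies on the centre line of the jaws, within the pads' length; the fingertips stand bot.tip_reach ahead of it and the grasp point (between the pads) lies 6 mm ahead of it (bot.tip_reach is the distance from the TCP to the fingertips, in mm); z points along the fingers, y is the direction in which the jaws open and shut (so a half turn about z gives the same grasp; the last joint's range is limited). The gripper opens to 92 mm and grips with 3 to 60 N. Pads are 19 mm wide; open, the fingers measure 130 mm over their backs; the gripper's body (75 mm by 190 mm) begins 47 mm behind the grasp point.
Start: joints at [1.176, 0.342, 1.524, -0, 1.275, -0.146], TCP at [129.26, 508.856, 251.741] pointing down, gripper open.
Joint ranges: [-2.53, 2.53], [-0.77, 2.02], [0.04, 2.7], [-1, 4.14], [0.28, 2.66], [-3.11, 3.11]. Speed limits (rad/s): [2.57, 2.57, 3.14, 3.14, 3.14, 3.14].

### API

Orientations are given as [roll, pitch, yaw] about the fixed x, y, z axes, in that order (R = Rz(yaw) Ry(pitch) Rx(roll)).
In Python, from plant import bot gives the robot as it stands.
- The arm moves only by the tool step_arm, never from a script. Its argument "deltas" is a list of rows, each a list of 6 numbers: the shift along the tool's x, y, z in mm, then the turn, a rotation vector about the tool's x, y, z in rad. A call has 1 to 5 rows; each row is the pose to reach, as a shift and turn from the pose commanded when the call began, along the tool's axes at that moment; what a row does not reach only later rows make up. A row lasts 1/12 s, in which the tool goes at most 41.7 mm and 7.16 degrees, less where a joint would pass 70% of its speed; a pose out of reach is approached as far as the arm can. A call with a gripper value outside its range is refused whole. "fingers" is the finger opening in mm, from 0 to 91.8, set as the call begins (left out, the last holds). The fingers move at their own pace and stop on an object; the grip force is fixed at half the most. Time passes only in rows, so rows that repeat a pose let the fingers close. It gives the time, the measured TCP pose, the force and the opening at its end, in the units of the state.
- bot.get_obs(): the state, without advancing time (a new reading comes with each control period).
- bot.capture(name): name is "scene" or "side" or "wrist"; returns a dict with "color" (420x560x3 uint8, red, green, blue), "fx", "fy", "cx", "cy" (pixels), "k1" (the pictures are not rectified: a ray, as slopes to the right and down, at radius r is drawn at 1 + k1 r^2 times it, then the intrinsics apply), "R" (3x3) and "t" (3): a world point X has camera coordinates R X + t. Camera axes: x right, y down, z forward; pixel columns grow to the right and rows downward; lengths in mm; the calibration is good to about 2 mm. A picture is of the moment at which its call begins. There is no depth.
- bot.close_job(): hands the job in, once; it reports no verdict.
Trained networks look in a picture, given as the dict that the camera call returned (one of the last four; its "shot" number tells which), for a name from the list of things; names that differ only in an ending like _2 or _b are one class to them, and where a whole thing is asked for, a point or a joint stands for the part that bears it (a point fixed in the world has none). Each returns a list of dicts, best first, with "p" (0 to 1); they miss things now and then, are a little off and sometimes report something else, mostly with a low value. They report only what shows in the picture. A call takes as long as a camera call.
- bot.boxes_of(query, picture): "rect" ([centre column, centre row, width, height] in pixels, round what is visible of it).
The state is a dict: "time": time; "joint_positions": joint angles; "dq": joint speeds; "tau": joint torques, N m; "tool_pos": TCP position; "tcp_rot": TCP orientation; "contact_force": force on the tool from outside, world axes, zero at the start; "moment": the same for the moment, N m; "grip_width": finger opening in mm.
Only numpy, scipy, OpenCV 4.12 (cv2) and the standard library are available. Lean on these libraries where they do the work, as an engineer would, in place of code of your own. Each camera call takes 0.05 s, during which the arm holds its last target. There are 200 camera calls.

## Working session

There is one attempt and no reset: what is moved stays moved. The work goes in short steps, Python scripts to look and compute and a tool call to move; the robot and the scene stay as the last step left them, time stands still between calls to the robot, and variables do not carry over. Pictures are saved under pics/ and viewed, about 8 in all and at most 12, crops included, and the job is handed in when it is done.

Besides the shell and the picture viewer there is one more tool, called by a JSON object that holds its "fn" and its "kwargs". step_arm: Moves the arm, as the interface text tells. Its arguments: {"type":"object","properties":{"deltas":{"type":"array"},"fingers":{"type":"number"}},"required":["deltas"]}

```bash
ls; mkdir -p pics; cat > h.py <<'E'
import numpy as np, cv2
from plant import bot
def pix2world(p, uv, z):
    x=(uv[0]-p["cx"])/p["fx"]; y=(uv[1]-p["cy"])/p["fy"]
    a,b=x,y
    for _ in range(20):
        s=1+p["k1"]*(a*a+b*b); a,b=x/s,y/s
    R=np.array(p["R"]);t=np.array(p["t"]); c=-R.T@t; d=R.T@np.array([a,b,1.])
    return c+d*(z-c[2])/d[2]
def w2pix(p,X):
    q=np.array(p["R"])@np.array(X)+np.array(p["t"]); a,b=q[0]/q[2],q[1]/q[2]
    s=1+p["k1"]*(a*a+b*b); return np.array([a*s*p["fx"]+p["cx"],b*s*p["fy"]+p["cy"]])
def save(p,n): cv2.imwrite("pics/"+n+".png",cv2.cvtColor(p["color"],cv2.COLOR_RGB2BGR))
E
python3 - <<'E'
from h import *
print(bot.tip_reach,bot.get_obs())
for n in ["scene","side"]:
    p=bot.capture(n); save(p,n+"0")
    print(n,-np.array(p["R"]).T@p["t"])
    for q,z in [("bed_centre",22),("core_centre",15),("burr_centre",12),("striped_centre",12)]:
        for r in bot.boxes_of(q,p)[:2]: print(q,r,pix2world(p,r["rect"][:2],z).round(1))
E
```

```text
pics
25.0 {'time': 0.0, 'joint_positions': array([ 1.17599984e+00,  3.42763553e-01,  1.52504512e+00, -7.54618237e-06,
        1.27540327e+00, -1.46012668e-01]), 'dq': array([-5.36224856e-04, -6.16918786e-04,  9.00555062e-04, -9.82793175e-04,
        2.10145370e-05, -8.10277072e-05]), 'tau': array([ 1.20613977e-04, -4.31247103e+01, -2.44214165e+01,  7.18348590e-02,
        5.60313673e-02, -1.62946899e-04]), 'tool_pos': array([129.10665197, 508.48322329, 251.01394054]), 'tcp_rot': array([-3.13998954e+00, -2.28458818e-04,  2.89281086e+00]), 'contact_force': array([ 0.34712563, -0.03939316, -0.05244818]), 'moment': array([-0.01796504,  0.03011647,  0.01156087]), 'grip_width': 92.09351358487045}
scene [1151.78734825  -42.45781365  741.22991536]
bed_centre {'rect': [301.1, 195.4, 53.6, 65.3], 'p': 0.57} [481.7  39.7  22. ]
core_centre {'rect': [264.7, 265.0, 42.2, 50.3], 'p': 0.66} [650.3 -37.8  15. ]
burr_centre {'rect': [146.0, 208.2, 39.8, 39.0], 'p': 0.81} [ 504.6 -279.2   12. ]
striped_centre {'rect': [390.4, 226.6, 29.7, 40.6], 'p': 0.75} [559.6 214.9  12. ]
side [ 440.48024524 -794.42341305  744.50265545]
bed_centre {'rect': [236.1, 213.4, 64.1, 46.7], 'p': 0.69} [466.9  24.4  22. ]
bed_centre {'rect': [312.5, 227.2, 39.7, 25.9], 'p': 0.57} [637.7 -57.8  22. ]
core_centre {'rect': [312.5, 225.0, 37.2, 22.4], 'p': 0.79} [641.3 -43.3  15. ]
burr_centre {'rect': [261.7, 321.4, 57.4, 44.4], 'p': 0.67} [ 483.9 -287.3   12. ]
striped_centre {'rect': [259.2, 168.2, 33.4, 17.3], 'p': 0.59} [549.4 211.7  12. ]
```

```bash
python3 - <<'E'
import cv2,numpy as np
a=cv2.imread("pics/scene0.png")[130:330,90:450];b=cv2.imread("pics/side0.png")[130:360,190:370]
a=cv2.resize(a,None,fx=2.2,fy=2.2,interpolation=cv2.INTER_CUBIC);cv2.imwrite("pics/a.png",a)
E
```

```text
(no output)
```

View pics/a.png

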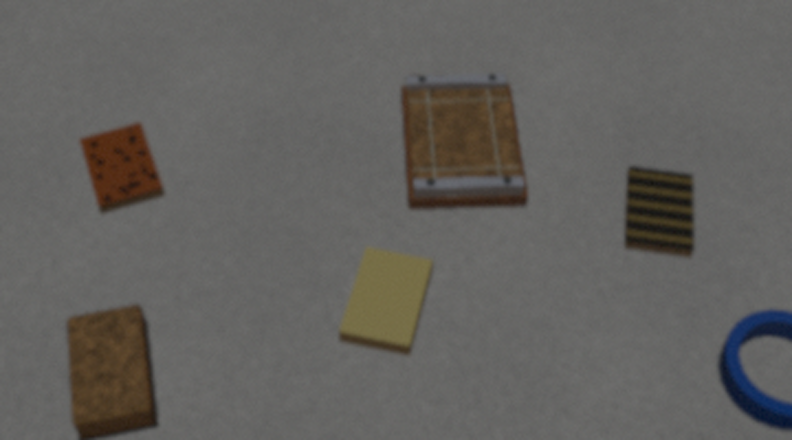

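The crop shows the burr panel at (120,165), the core at (387,300), the jig at (465,145) and the striped panel at (660,210). A loose cork block at lower left and a blue ring at lower right are distractors. Next I'll estimate yaws and move in for a close wrist view.

```bash
cat >> h.py <<'E'
from scipy.spatial.transform import Rotation as Ro
def plan(x,y,z,yaw):
    o=bot.get_obs(); R=Ro.from_euler("xyz",o["tcp_rot"]); T=Ro.from_euler("xyz",[np.pi,0,yaw])
    d=R.inv().apply(np.array([x,y,z])-o["tool_pos"]); w=(R.inv()*T).as_rotvec()
    print("delta",d.round(1),"rot",w.round(4),"rows",np.linalg.norm(d)/41.7,np.degrees(np.linalg.norm(w))/7.16,"now",o["tool_pos"].round(1),o["tcp_rot"].round(3),"t",round(o["time"],2))
E
python3 - <<'E'
from h import *
p=bot.capture("scene")
for n,c,z in [("core",[(367,248),(432,262),(412,345),(342,333)],15),("burr",[(81,138),(140,124),(161,190),(102,205)],12),("lines",[(430,100),(490,98),(497,167),(434,177)],22),("stops",[(403,82),(509,82),(525,186),(411,186)],30)]:
    w=np.array([pix2world(p,(u/2.2+90,v/2.2+130),z) for u,v in c])
    m=w.mean(0); l=(w[2]+w[3]-w[0]-w[1])[:2]; 
    print(n,m.round(1),"yaw long",np.degrees(np.arctan2(l[1],l[0])).round(1),[np.linalg.norm(w[i]-w[(i+1)%4]).round(0) for i in range(4)])
p=bot.capture("wrist"); R=np.array(p["R"]); c=-R.T@p["t"]; o=bot.get_obs()
Rt=Ro.from_euler("xyz",o["tcp_rot"])
print("cam in tool",Rt.inv().apply(c-o["tool_pos"]),"\n",(R@Rt.as_matrix()).round(3),p["fx"],p["k1"])
plan(560,0,330,np.pi)
E
```

```text
core [648.9 -34.3  15. ] yaw long -13.3 [np.float64(58.0), np.float64(86.0), np.float64(58.0), np.float64(89.0)]
burr [ 493.5 -283.1   12. ] yaw long 21.3 [np.float64(57.0), np.float64(90.0), np.float64(54.0), np.float64(90.0)]
lines [469.2  38.9  22. ] yaw long -0.3 [np.float64(59.0), np.float64(91.0), np.float64(60.0), np.float64(100.0)]
stops [473.3  37.3  30. ] yaw long 1.3 [np.float64(105.0), np.float64(136.0), np.float64(103.0), np.float64(135.0)]
cam in tool [  68.32772071   -1.15024019 -133.06310511] 
 [[ 0.     1.     0.001]
 [-0.967  0.001 -0.256]
 [-0.256 -0.001  0.967]] 300.4416738270251 -0.008878286389322466
delta [-542.8 -387.1  -78.3] rot [ 1.000e-04  0.000e+00 -2.488e-01] rows 16.097606664695647 1.9908552644331288 now [129.3 508.9 251.7] [3.141 0.    2.893] t 0.6
```

{"fn": "step_arm", "kwargs": {"deltas": [[-27,-19,-8,0,0,0],[-54,-38,-16,0,0,0],[-81,-58,-24,0,0,0],[-108,-77,-32,0,0,0],[-136,-97,-40,0,0,0]]}}

```text
time: 1.02
tool_pos: [237.7, 380.2, 292.2]
tcp_rot: [3.141, 0.0, 2.893]
contact_force: [0.3, -0.6, 0.2]
grip_width: 91.7
```

{"fn": "step_arm", "kwargs": {"deltas": [[-27,-19,-8,0,0,0],[-54,-38,-16,0,0,0],[-81,-58,-24,0,0,0],[-108,-77,-32,0,0,0],[-136,-97,-38,0,0,0]]}}

```text
time: 1.43
tool_pos: [345.9, 252.6, 330.6]
tcp_rot: [3.14, 0.001, 2.893]
contact_force: [1.0, 1.2, 0.2]
grip_width: 91.5
```

{"fn": "step_arm", "kwargs": {"deltas": [[-27,-19,0,0,0,0],[-54,-38,0,0,0,0],[-81,-58,0,0,0,0],[-108,-77,0,0,0,0],[-136,-97,0,0,0,0]]}}

```text
time: 1.85
tool_pos: [453.8, 125.0, 330.0]
tcp_rot: [3.141, 0.0, 2.893]
contact_force: [0.7, 0.9, -0.2]
grip_width: 91.7
```

{"fn": "step_arm", "kwargs": {"deltas": [[-27,-19,0,0,0,0],[-54,-38,0,0,0,-0.06],[-81,-58,0,0,0,-0.12],[-108,-77,0,0,0,-0.18],[-135,-96,0,0,0,-0.2488]]}}

```text
time: 2.27
tool_pos: [561.1, -1.5, 329.7]
tcp_rot: [3.141, 0.0, -3.139]
contact_force: [-0.5, 0.0, 1.8]
grip_width: 91.9
```

{"fn": "step_arm", "kwargs": {"deltas": [[0,0,0,0,0,0],[0,0,0,0,0,0],[0,0,0,0,0,0]]}}

```text
time: 2.52
tool_pos: [559.9, 0.3, 329.4]
tcp_rot: [3.141, -0.001, 3.141]
contact_force: [0.0, 0.2, -0.1]
grip_width: 91.7
```

```bash
python3 - <<'E'
from h import *
p=bot.capture("wrist"); save(p,"w1")
np.save("w1.npy",p,allow_pickle=True)
for q,z in [("bed_centre",22),("core_centre",15),("burr_centre",12)]:
    for r in bot.boxes_of(q,p)[:2]: print(q,r,pix2world(p,r["rect"][:2],z).round(1))
plan(560,0,330,np.pi)
E
```

```text
core_centre {'rect': [259.5, 228.3, 50.2, 62.6], 'p': 0.73} [644.6 -35.5  15. ]
core_centre {'rect': [425.9, 166.8, 54.9, 65.0], 'p': 0.71} [548.1 214.5  15. ]
burr_centre {'rect': [89.1, 127.1, 69.2, 68.6], 'p': 0.57} [ 490.3 -281.    12. ]
delta [-0.3 -1.1  0.2] rot [0.0001 0.0006 0.0011] rows 0.02659498812758838 0.010176169691770591 now [559.7   1.1 330.2] [ 3.141e+00  1.000e-03 -3.140e+00] t 2.72
```

View pics/w1.png

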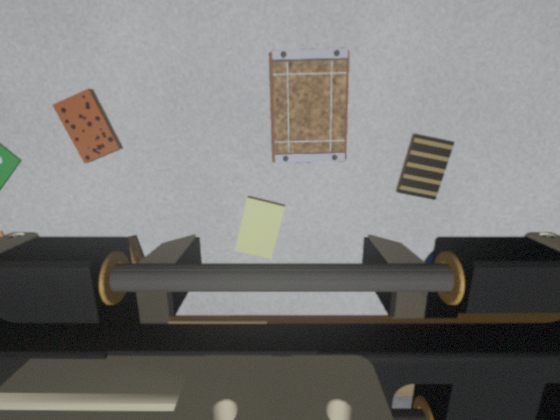

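The wrist view shows the core at (260,228), the jig at (310,106), the burr at (88,125) and the striped panel at (426,167), all clear. I'll fit rectangles to these.

```bash
cat >> h.py <<'E'
def fit(p,box,z,lo,hi,name=""):
    """colour-segment (HSV range) in box (u0,v0,u1,v1), project contour to plane z, min-area rectangle"""
    u0,v0,u1,v1=box; im=cv2.resize(p["color"][v0:v1,u0:u1],None,fx=4,fy=4,interpolation=cv2.INTER_CUBIC)
    m=cv2.inRange(cv2.cvtColor(im,cv2.COLOR_RGB2HSV),np.array(lo),np.array(hi))
    m=cv2.morphologyEx(m,cv2.MORPH_CLOSE,np.ones((21,21))); m=cv2.morphologyEx(m,cv2.MORPH_OPEN,np.ones((9,9)))
    c=max(cv2.findContours(m,cv2.RETR_EXTERNAL,cv2.CHAIN_APPROX_NONE)[0],key=cv2.contourArea)[:,0]
    w=np.array([pix2world(p,((u+.5)/4-.5+u0,(v+.5)/4-.5+v0),z)[:2] for u,v in c])
    r=cv2.minAreaRect(w.astype(np.float32)); b=cv2.boxPoints(r)
    e=[b[1]-b[0],b[2]-b[1]]; l=max(e,key=np.linalg.norm)
    a=(np.degrees(np.arctan2(l[1],l[0]))+90)%180-90
    M=cv2.moments(w.astype(np.float32).reshape(-1,1,2))
    print(name,"c",np.round(r[0],1),"centroid",round(M["m10"]/M["m00"],1),round(M["m01"]/M["m00"],1),"size",np.round(r[1],1),"yaw deg",round(a,2)); return r
E
python3 - <<'E'
from h import *
p=np.load("w1.npy",allow_pickle=True).item()
h=cv2.cvtColor(p["color"],cv2.COLOR_RGB2HSV)
for n,(u,v) in dict(core=(260,228),burr=(80,120),tbl=(200,150),cork=(310,110),stop=(310,54),line=(331,100)).items(): print(n,h[v,u])
fit(p,(215,185,305,270),15,(20,45,90),(40,255,255),"core")
fit(p,(45,75,135,175),12,(0,90,40),(18,255,255),"burr")
fit(p,(260,40,360,170),22,(8,70,30),(25,255,255),"cork")
b=cv2.resize(p["color"][35:175,250:370],None,fx=5,fy=5,interpolation=cv2.INTER_CUBIC); cv2.imwrite("pics/jig1.png",b[:,:,::-1].copy()[:600])
E
```

```text
core [ 34  49 192]
burr [ 11 130 149]
tbl [100   4 174]
cork [ 16  86 131]
stop [111  19 178]
line [ 20  14 161]
core c [643.7 -35.8] centroid 643.9 -35.9 size [57.7 90.8] yaw deg -14.55
burr c [ 489.6 -284.6] centroid 489.5 -284.6 size [89.1 60.5] yaw deg 21.24
cork c [464.6  37. ] centroid 465.2 36.9 size [124.  105.7] yaw deg 1.33
```

View pics/jig1.png

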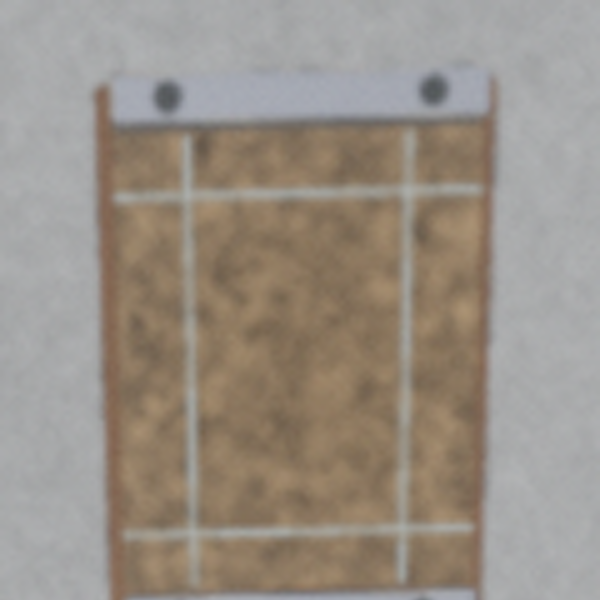

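Crop: the white lines cross at (188,196), (409,189), (405,529) and (194,533).

```bash
python3 - <<'E'
from h import *
p=np.load("w1.npy",allow_pickle=True).item()
w=np.array([pix2world(p,((u+.5)/5-.5+250,(v+.5)/5-.5+35),22) for u,v in [(188,196),(409,189),(405,529),(194,533)]])
l=w[2]+w[3]-w[0]-w[1]; print(w.round(1),w.mean(0),np.degrees(np.arctan2(l[1],l[0])))
plan(644,-36,150,np.pi-np.radians(14.4))
E
```

```text
[[420.7   6.9  22. ]
 [418.9  67.   22. ]
 [509.4  69.5  22. ]
 [510.5   9.   22. ]] [464.89377287  38.12903749  22.        ] 1.4709611959874158
delta [-84.1 -37.2 180.2] rot [2.000e-04 6.000e-04 2.525e-01] rows 4.852187077601221 2.020219677047881 now [559.7   1.1 330.2] [ 3.141e+00  1.000e-03 -3.140e+00] t 2.72
```

{"fn": "step_arm", "kwargs": {"deltas": [[-25,-10,32,0,0,0.05],[-50,-19,64,0,0,0.1],[-75,-29,96,0,0,0.15],[-100,-38,128,0,0,0.2],[-123,-47,160,0,0,0.2525]]}}

```text
time: 3.13
tool_pos: [684.3, -46.4, 168.7]
tcp_rot: [3.141, 0.001, 2.888]
contact_force: [0.8, 0.6, 0.8]
grip_width: 91.8
```

{"fn": "step_arm", "kwargs": {"deltas": [[0,0,0,0,0,0],[0,0,0,0,0,0],[0,0,0,0,0,0]]}}

```text
time: 3.38
tool_pos: [683.3, -46.2, 171.0]
tcp_rot: [3.141, 0.001, 2.89]
contact_force: [0.1, -0.6, 0.8]
grip_width: 91.6
```

```bash
python3 - <<'E'
from h import *
p=bot.capture("wrist"); save(p,"w2")
for r in bot.boxes_of("core_centre",p)[:2]: print(r,pix2world(p,r["rect"][:2],15).round(1))
u,v=w2pix(p,(644,-36,15)).astype(int); print(u,v,cv2.cvtColor(p["color"],cv2.COLOR_RGB2HSV)[v,u])
r=fit(p,(max(u-110,0),max(v-110,0),u+110,min(v+110,420)),15,(20,40,90),(45,255,255),"core")
plan(644,-36,150,np.pi-np.radians(14.4))
E
```

```text
{'rect': [283.4, 160.0, 65.6, 96.0], 'p': 0.83} [646.9 -36.3  15. ]
282 156 [ 35  50 184]
core c [645.6 -36.2] centroid 645.5 -36.2 size [59.  88.8] yaw deg -14.35
delta [41.1  0.  23. ] rot [0.0005 0.005  0.0002] rows 1.1298322237187766 0.03996327393775371 now [683.7 -46.2 173.2] [3.141 0.005 2.89 ] t 3.48
```

View pics/w2.png

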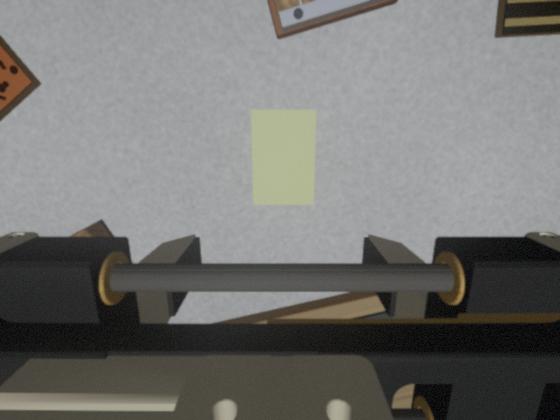

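The core is centred at (283,158) and square to the tool. Its centre is about (645,-36). Descending to grip.

{"fn": "step_arm", "kwargs": {"deltas": [[20,0,30,0,0,0],[39,0,60,0,0,0],[39,0,90,0,0,0],[39,0,115,0,0,0],[39,0,128,0,0,0]]}}

```text
time: 3.9
tool_pos: [644.6, -36.5, 41.9]
tcp_rot: [3.141, 0.0, 2.89]
contact_force: [-1.3, -0.4, -0.4]
grip_width: 91.3
```

{"fn": "step_arm", "kwargs": {"deltas": [[0,0,6,0,0,0],[0,0,10,0,0,0],[0,0,12,0,0,0],[0,0,12,0,0,0]]}}

```text
time: 4.23
tool_pos: [646.4, -37.3, 31.1]
tcp_rot: [3.141, 0.002, 2.889]
contact_force: [0.4, -0.2, -0.2]
grip_width: 91.7
```

{"fn": "step_arm", "kwargs": {"deltas": [[0,0,0,0,0,0],[0,0,0,0,0,0],[0,0,0,0,0,0],[0,0,0,0,0,0],[0,0,0,0,0,0]], "fingers": 50}}

```text
time: 4.65
tool_pos: [645.6, -37.2, 30.0]
tcp_rot: [3.141, 0.0, 2.889]
contact_force: [0.1, 1.5, 1.4]
grip_width: 63.2
```

{"fn": "step_arm", "kwargs": {"deltas": [[0,0,0,0,0,0],[0,0,0,0,0,0],[0,0,0,0,0,0]]}}

```text
time: 4.9
tool_pos: [645.6, -37.2, 29.9]
tcp_rot: [3.141, 0.0, 2.889]
contact_force: [-0.2, 0.2, 2.7]
grip_width: 59.7
```

{"fn": "step_arm", "kwargs": {"deltas": [[0,0,-6,0,0,0],[0,0,-20,0,0,0],[0,0,-40,0,0,0],[0,0,-60,0,0,0],[0,0,-75,0,0,0]]}}

```text
time: 5.32
tool_pos: [645.8, -37.3, 106.6]
tcp_rot: [3.142, 0.001, 2.889]
contact_force: [-0.2, -0.2, -0.7]
grip_width: 59.6
```

{"fn": "step_arm", "kwargs": {"deltas": [[15,2,0,0,0,-0.03],[40,6,0,0,0,-0.08],[70,10,0,0,0,-0.14],[100,14,0,0,0,-0.2],[128,18.4,0,0,0,-0.277]]}}

```text
time: 5.73
tool_pos: [524.4, 13.0, 104.9]
tcp_rot: [3.142, -0.0, -3.114]
contact_force: [0.4, 0.5, 0.3]
grip_width: 59.7
```

```bash
python3 - <<'E'
from h import *
plan(464.9,38.1,75,np.pi+np.radians(1.4)); print(bot.get_obs()["grip_width"],bot.get_obs()["contact_force"])
E
```

```text
delta [58.8 26.7 29.9] rot [ 0.0001 -0.0003  0.0028] rows 1.707554920195683 0.02251891977340513 now [524.4  13.  104.9] [ 3.142 -0.    -3.114] t 5.73
59.70171267461854 [0.3664863  0.50596223 0.28924998]
```

{"fn": "step_arm", "kwargs": {"deltas": [[0,0,0,0,0,0],[0,0,0,0,0,0]]}}

```text
time: 5.9
tool_pos: [525.5, 13.1, 105.3]
tcp_rot: [-3.142, 0.0, -3.117]
contact_force: [0.1, 0.2, -0.1]
grip_width: 59.6
```

```bash
python3 - <<'E'
from h import *
p=bot.capture("wrist"); save(p,"w3"); np.save("w3.npy",p,allow_pickle=True)
plan(464.9,38.1,75,np.pi+np.radians(1.4))
E
```

```text
delta [61.4 27.  30.3] rot [-0.0003  0.0019 -0.0004] rows 1.7655135625127722 0.015489084710170803 now [526.9  12.6 105.5] [-3.141e+00  2.000e-03 -3.118e+00] t 5.95
```

View pics/w3.png

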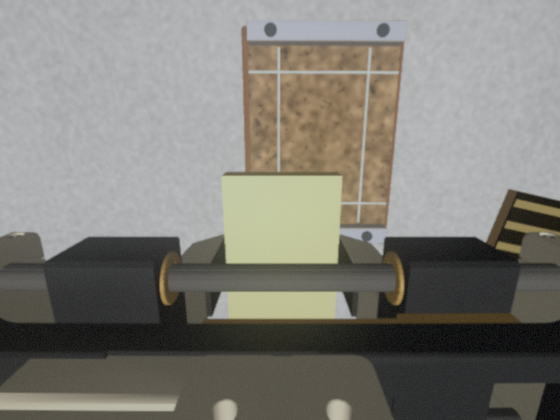

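Wrist view: the core is held square, its front edge at row ~175 and columns 224–340. The bed's line crossings show at (279,72), (369,72) and (361,204).

```bash
python3 - <<'E'
from h import *
p=np.load("w3.npy",allow_pickle=True).item()
a,b,c=[pix2world(p,q,22)[:2] for q in [(279,72),(368.5,72.5),(361,204)]]
print(a,b,c,"centre",(a+c)/2,"yaw",np.degrees(np.arctan2(*(c-b)[::-1])),90+np.degrees(np.arctan2(*(b-a)[::-1]))-180,np.linalg.norm(a-b),np.linalg.norm(b-c))
T=np.array([525.5,13,105.3]); yaw=-3.117; ux=np.array([np.cos(yaw),np.sin(yaw)]); uy=np.array([np.sin(yaw),-np.cos(yaw)])
for q,z in [((282,177),90.3),((282,172),75.3),((224,178),90.3),((340,178),90.3)]:
    d=pix2world(p,q,z)[:2]-T[:2]; print(q,d@ux,d@uy)
cv2.imwrite("pics/c3.png",cv2.resize(p["color"][10:250,210:420,::-1],None,fx=2.5,fy=2.5,interpolation=cv2.INTER_CUBIC))
E
```

```text
[421.28234784   7.46028024] [420.02967202  67.21464371] [510.61228944  70.53481403] centre [465.94731864  38.99754714] yaw 2.09915135783254 1.2009587547056526 59.767492418190265 90.6434449377406
(282, 177) 44.7210928637156 -0.9914115518116431
(282, 172) 45.03885569226282 -0.9725742284691035
(224, 178) 44.20208168033325 -29.85499523729545
(340, 178) 44.246392113679256 27.865129800298504
```

View pics/c3.png

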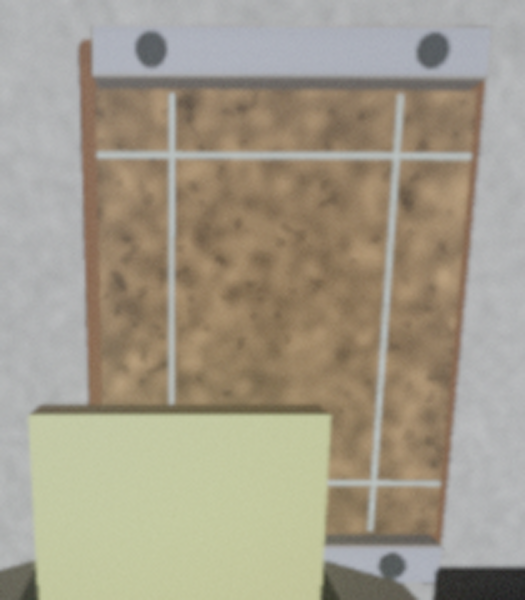

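{"fn": "step_arm", "kwargs": {"deltas": [[15,7,0,0,0,0],[35,16,0,0,0,0],[52,24.5,5,0,0,0],[59,28,15,0,0,0],[59,28,30,0,0,0]]}}

```text
time: 6.37
tool_pos: [467.1, 39.3, 75.4]
tcp_rot: [-3.141, 0.002, -3.118]
contact_force: [0.4, -0.7, -0.6]
grip_width: 59.4
```

{"fn": "step_arm", "kwargs": {"deltas": [[0,0,6,0,0,0],[0,0,12,0,0,0],[0,0,16,0,0,0],[0,0,18,0,0,0],[0,0,18,0,0,0]]}}

```text
time: 6.78
tool_pos: [466.8, 38.9, 56.5]
tcp_rot: [3.142, -0.0, -3.118]
contact_force: [-0.2, -0.2, -0.5]
grip_width: 59.6
```

{"fn": "step_arm", "kwargs": {"deltas": [[0,0,1,0,0,0],[0,0,2,0,0,0],[0,0,3,0,0,0],[0,0,3,0,0,0]]}}

```text
time: 7.12
tool_pos: [466.6, 39.2, 53.8]
tcp_rot: [3.142, 0.0, -3.117]
contact_force: [0.6, 0.1, -0.5]
grip_width: 59.7
```

{"fn": "step_arm", "kwargs": {"deltas": [[0.8,0.6,0,0,0,0],[0.8,0.6,0.5,0,0,0],[0.8,0.6,1,0,0,0],[0.8,0.6,1,0,0,0]]}}

```text
time: 7.45
tool_pos: [465.6, 39.8, 52.7]
tcp_rot: [3.142, 0.0, -3.117]
contact_force: [0.7, 1.1, -0.4]
grip_width: 59.7
```

{"fn": "step_arm", "kwargs": {"deltas": [[0,0,0.3,0,0,0],[0,0,0.6,0,0,0],[0,0,0.6,0,0,0]]}}

```text
time: 7.7
tool_pos: [465.6, 39.7, 52.1]
tcp_rot: [3.141, 0.0, -3.117]
contact_force: [-0.3, -0.3, -0.6]
grip_width: 59.8
```

Still no contact, so I'll creep further.

{"fn": "step_arm", "kwargs": {"deltas": [[0,0,0.3,0,0,0],[0,0,0.6,0,0,0],[0,0,0.6,0,0,0]]}}

```text
time: 7.95
tool_pos: [465.7, 39.7, 51.8]
tcp_rot: [3.142, 0.0, -3.117]
contact_force: [-1.1, -0.1, 3.7]
grip_width: 59.5
```

{"fn": "step_arm", "kwargs": {"deltas": [[0,0,0.3,0,0,0],[0,0,0.6,0,0,0],[0,0,0.6,0,0,0]]}}

```text
time: 8.2
tool_pos: [465.7, 39.7, 51.8]
tcp_rot: [3.142, 0.001, -3.117]
contact_force: [-3.2, -1.0, 11.5]
grip_width: 59.3
```

{"fn": "step_arm", "kwargs": {"deltas": [[0,0,-0.6,0,0,0],[0,0,-0.6,0,0,0]]}}

```text
time: 8.37
tool_pos: [465.8, 39.7, 51.8]
tcp_rot: [3.142, 0.001, -3.117]
contact_force: [-0.6, 0.0, 6.2]
grip_width: 59.8
```

{"fn": "step_arm", "kwargs": {"deltas": [[0,0,0,0,0,0],[0,0,0,0,0,0],[0,0,0,0,0,0],[0,0,0,0,0,0],[0,0,0,0,0,0]], "fingers": 85}}

```text
time: 8.78
tool_pos: [465.6, 39.8, 51.3]
tcp_rot: [3.141, -0.0, -3.117]
contact_force: [-0.8, 0.4, -0.7]
grip_width: 84.1
```

{"fn": "step_arm", "kwargs": {"deltas": [[0,0,-5,0,0,0],[0,0,-15,0,0,0],[0,0,-30,0,0,0],[0,0,-45,0,0,0],[0,0,-45,0,0,0]]}}

```text
time: 9.2
tool_pos: [467.2, 39.7, 99.0]
tcp_rot: [-3.141, 0.005, -3.117]
contact_force: [-0.1, -0.3, 1.2]
grip_width: 84.7
```

{"fn": "step_arm", "kwargs": {"deltas": [[0,0,0,0,0,0],[0,0,0,0,0,0],[0,0,0,0,0,0],[0,0,0,0,0,0],[0,0,0,0,0,0]], "fingers": 0}}

```text
time: 9.62
tool_pos: [465.3, 39.8, 95.9]
tcp_rot: [3.141, -0.001, -3.117]
contact_force: [0.7, 1.4, -0.9]
grip_width: 56.6
```

```bash
python3 - <<'E'
from h import *
p=bot.capture("scene"); save(p,"s2"); np.save("s2.npy",p,allow_pickle=True)
q=bot.capture("wrist"); save(q,"w4")
a=cv2.resize(p["color"][150:260,240:360,::-1],(480,440),interpolation=cv2.INTER_CUBIC); b=q["color"][100:420,150:450,::-1]
b=cv2.copyMakeBorder(b,0,120,0,0,cv2.BORDER_CONSTANT); cv2.imwrite("pics/c4.png",np.hstack([a,b]))
plan(465.7,39.7,66,-3.117)
E
```

```text
delta [-0.3 -0.1 30.1] rot [ 0.0001 -0.0008 -0.0001] rows 0.7224413718894077 0.006711729192050645 now [465.4  39.8  96.1] [ 3.141e+00 -1.000e-03 -3.117e+00] t 9.72
```

View pics/c4.png

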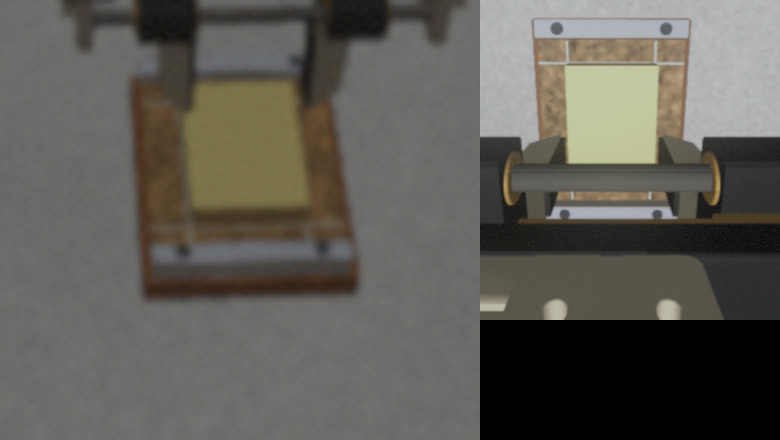

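Core lies inside the marked lines (crop: front edge at (612,65), sides on the lines). Next I close the fingers and press.

{"fn": "step_arm", "kwargs": {"deltas": [[0,0,2,0,0,0],[0,0,6,0,0,0],[0,0,12,0,0,0],[0,0,18,0,0,0],[0,0,22,0,0,0]]}}

```text
time: 10.13
tool_pos: [465.2, 39.8, 73.5]
tcp_rot: [3.141, -0.001, -3.117]
contact_force: [-0.5, -0.2, 0.1]
grip_width: 15.2
```

{"fn": "step_arm", "kwargs": {"deltas": [[0,0,2,0,0,0],[0,0,4,0,0,0],[0,0,6,0,0,0],[0,0,8,0,0,0],[0,0,8,0,0,0]]}}

```text
time: 10.55
tool_pos: [465.6, 39.8, 66.2]
tcp_rot: [3.141, -0.0, -3.117]
contact_force: [0.6, 0.3, 1.0]
grip_width: 0.8
```

{"fn": "step_arm", "kwargs": {"deltas": [[0,0,0,0,0,0],[0,0,1,0,0,0],[0,0,1.5,0,0,0],[0,0,2,0,0,0]]}}

```text
time: 10.88
tool_pos: [465.7, 39.7, 64.6]
tcp_rot: [3.142, 0.0, -3.117]
contact_force: [0.3, 0.2, 0.5]
grip_width: 0.1
```

{"fn": "step_arm", "kwargs": {"deltas": [[0,0,0.5,0,0,0],[0,0,1,0,0,0],[0,0,1.5,0,0,0],[0,0,2,0,0,0],[0,0,2,0,0,0]]}}

```text
time: 11.3
tool_pos: [465.6, 39.7, 62.4]
tcp_rot: [3.142, -0.0, -3.117]
contact_force: [0.1, 0.6, 0.5]
grip_width: 0.2
```

{"fn": "step_arm", "kwargs": {"deltas": [[0,0,0.3,0,0,0],[0,0,0.7,0,0,0],[0,0,0.7,0,0,0]]}}

```text
time: 11.55
tool_pos: [465.7, 39.8, 62.3]
tcp_rot: [3.142, 0.0, -3.117]
contact_force: [-1.3, 0.0, 5.2]
grip_width: 0.7
```

{"fn": "step_arm", "kwargs": {"deltas": [[0,0,0.3,0,0,0],[0,0,0.5,0,0,0],[0,0,0.5,0,0,0],[0,0,0.5,0,0,0],[0,0,0.5,0,0,0]]}}

```text
time: 11.97
tool_pos: [465.7, 39.8, 62.2]
tcp_rot: [-3.142, 0.001, -3.117]
contact_force: [-2.8, -1.0, 10.7]
grip_width: 0.4
```

{"fn": "step_arm", "kwargs": {"deltas": [[0,0,0,0,0,0],[0,0,0,0,0,0],[0,0,0,0,0,0],[0,0,0,0,0,0]]}}

```text
time: 12.3
tool_pos: [465.7, 39.8, 62.2]
tcp_rot: [3.142, 0.001, -3.117]
contact_force: [-3.3, -0.4, 11.4]
grip_width: 0.2
```

{"fn": "step_arm", "kwargs": {"deltas": [[0,0,-4,0,0,0],[0,0,-15,0,0,0],[0,0,-35,0,0,0],[0,0,-60,0,0,0],[0,0,-90,0,0,0]]}}

```text
time: 12.72
tool_pos: [464.7, 39.8, 151.4]
tcp_rot: [3.141, -0.003, -3.117]
contact_force: [0.4, 0.8, -0.8]
grip_width: 0.5
```

```bash
python3 - <<'E'
from h import *
L=np.radians(21.24); ux=np.array([np.cos(L),np.sin(L)]); t=np.array([489.6,-284.6])+40*ux
plan(t[0],t[1],170,np.pi+L); print(t)
E
```

```text
delta [ -54.5 -311.3  -18.9] rot [ 0.0009 -0.0028 -0.3463] rows 7.592796580200708 2.770977397749034 now [464.7  39.8 151.4] [ 3.141e+00 -3.000e-03 -3.117e+00] t 12.72
[ 526.8828445  -270.10898533]
```

{"fn": "step_arm", "kwargs": {"deltas": [[-5,-30,-3,0,0,0],[-11,-62,-6,0,0,0],[-17,-95,-9,0,0,0],[-23,-127,-14,0,0,0],[-28,-158,-18,0,0,0]], "fingers": 91}}

```text
time: 13.13
tool_pos: [497.7, -119.1, 169.8]
tcp_rot: [-3.141, 0.001, -3.117]
contact_force: [0.8, 0.4, -0.1]
grip_width: 29.3
```

{"fn": "step_arm", "kwargs": {"deltas": [[-5,-32,0,0,0,-0.07],[-11,-64,0,0,0,-0.14],[-17,-96,0,0,0,-0.21],[-22,-126,0,0,0,-0.28],[-26.5,-153,0,0,0,-0.346]]}}

```text
time: 13.55
tool_pos: [527.8, -271.8, 169.2]
tcp_rot: [-3.142, 0.0, -2.768]
contact_force: [0.7, -0.1, 0.5]
grip_width: 62.7
```

{"fn": "step_arm", "kwargs": {"deltas": [[0,0,0,0,0,0],[0,0,0,0,0,0],[0,0,0,0,0,0]]}}

```text
time: 13.8
tool_pos: [527.4, -269.2, 168.9]
tcp_rot: [3.14, -0.0, -2.772]
contact_force: [-0.0, 0.5, 0.2]
grip_width: 82.8
```

```bash
python3 - <<'E'
from h import *
p=bot.capture("wrist"); save(p,"w5")
for r in bot.boxes_of("burr_centre",p)[:2]: print(r,pix2world(p,r["rect"][:2],12).round(1))
u,v=w2pix(p,(489.6,-284.6,12)).astype(int); print(u,v)
r=fit(p,(max(u-90,0),max(v-110,0),u+90,min(v+75,420)),12,(0,90,40),(18,255,255),"burr")
plan(489.6,-284.6,150,np.pi+np.radians(21.24)); print(bot.get_obs()["grip_width"])
E
```

```text
{'rect': [283.1, 158.3, 69.0, 94.8], 'p': 0.81} [ 489.5 -283.2   12. ]
281 157
burr c [ 489.7 -285.5] centroid 489.7 -285.6 size [88.5 58.6] yaw deg 21.18
delta [41.2 -1.2 19.3] rot [ 0.0008 -0.0002  0.0003] rows 1.09137122322726 0.0073464378588588225 now [ 527.6 -268.6  169.3] [ 3.141 -0.    -2.771] t 13.9
89.05389091205424
```

View pics/w5.png

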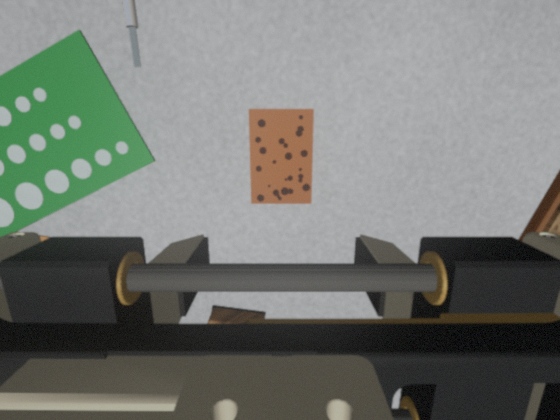

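Burr panel is face up at (281,157) and square to the tool. Descending.

{"fn": "step_arm", "kwargs": {"deltas": [[20,-0.5,30,0,0,0],[41,-1,60,0,0,0],[41,-1,90,0,0,0],[41,-1,115,0,0,0],[41,-1,128,0,0,0]]}}

```text
time: 14.32
tool_pos: [488.5, -283.6, 38.7]
tcp_rot: [3.138, -0.002, -2.771]
contact_force: [-0.7, -0.8, -0.2]
grip_width: 91.1
```

{"fn": "step_arm", "kwargs": {"deltas": [[0,0,6,0,0,0],[0,0,10,0,0,0],[0,0,12,0,0,0],[0,0,12,0,0,0]]}}

```text
time: 14.65
tool_pos: [490.4, -285.5, 30.0]
tcp_rot: [-3.141, 0.001, -2.771]
contact_force: [-0.5, -0.6, -0.5]
grip_width: 91.0
```

{"fn": "step_arm", "kwargs": {"deltas": [[0,0,0,0,0,0],[0,0,0,0,0,0],[0,0,0,0,0,0],[0,0,0,0,0,0],[0,0,0,0,0,0]], "fingers": 50}}

```text
time: 15.07
tool_pos: [490.0, -285.7, 29.6]
tcp_rot: [-3.141, 0.0, -2.771]
contact_force: [0.4, 0.5, -0.8]
grip_width: 62.5
```

{"fn": "step_arm", "kwargs": {"deltas": [[0,0,0,0,0,0],[0,0,0,0,0,0],[0,0,0,0,0,0]]}}

```text
time: 15.32
tool_pos: [490.0, -285.6, 29.5]
tcp_rot: [-3.142, 0.0, -2.771]
contact_force: [-0.9, 1.4, 3.7]
grip_width: 59.8
```

{"fn": "step_arm", "kwargs": {"deltas": [[0,0,-6,0,0,0],[0,0,-20,0,0,0],[0,0,-45,0,0,0],[0,0,-70,0,0,0],[0,0,-90,0,0,0]]}}

```text
time: 15.73
tool_pos: [490.1, -285.8, 121.1]
tcp_rot: [-3.141, 0.0, -2.771]
contact_force: [0.8, -0.8, -1.1]
grip_width: 59.4
```

{"fn": "step_arm", "kwargs": {"deltas": [[-8,15,0,0,0,0],[-22,41,0,0,0,0],[-38,71,0,0,0,0],[-54,102,0,0,0,0],[-71,133,0,0,0,0]]}}

```text
time: 16.15
tool_pos: [507.7, -134.7, 119.6]
tcp_rot: [-3.142, 0.0, -2.772]
contact_force: [1.1, -0.0, -0.2]
grip_width: 59.3
```

{"fn": "step_arm", "kwargs": {"deltas": [[-16,31,0,0,0,0.07],[-33,61,0,0,0,0.14],[-49,91,0,0,0,0.21],[-62,116,0,0,0,0.28],[-70,132,0,0,0,0.346]]}}

```text
time: 16.57
tool_pos: [525.3, 15.3, 119.6]
tcp_rot: [3.141, 0.0, -3.119]
contact_force: [1.1, 0.4, -0.9]
grip_width: 59.5
```

{"fn": "step_arm", "kwargs": {"deltas": [[0,0,0,0,0,0],[0,0,0,0,0,0],[0,0,0,0,0,0]]}}

```text
time: 16.82
tool_pos: [525.4, 11.9, 119.4]
tcp_rot: [-3.141, 0.0, -3.116]
contact_force: [0.5, -0.2, -0.5]
grip_width: 59.6
```

```bash
python3 - <<'E'
from h import *
p=bot.capture("wrist"); save(p,"w6"); np.save("w6.npy",p,allow_pickle=True)
cv2.imwrite("pics/c6.png",cv2.resize(p["color"][10:250,200:420,::-1],None,fx=2.5,fy=2.5,interpolation=cv2.INTER_CUBIC))
plan(465.7,39.8,90,-3.117)
E
```

```text
delta [59.  29.8 29.4] rot [-0.0002  0.0001  0.0002] rows 1.7337366148185789 0.002612245539094172 now [525.4  11.5 119.4] [-3.141  0.    -3.117] t 16.87
```

View pics/c6.png

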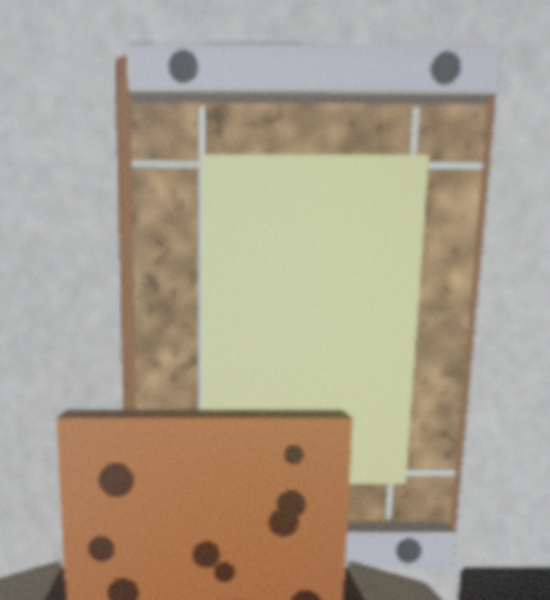

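Crop: the core's top corners are at (203,155), (429,155) and (406,484). The burr's front top edge is at row 417, columns 59–351.

```bash
python3 - <<'E'
from h import *
p=np.load("w6.npy",allow_pickle=True).item()
f=lambda u,v:((u+.5)/2.5-.5+200,(v+.5)/2.5-.5+10)
W=lambda q,z: pix2world(p,f(*q),z)[:2]
a,b,c=[W(q,37) for q in [(203,155),(429,155),(406,484)]]
print("core",a,b,c,"centre",(a+c)/2,"yaw",np.degrees(np.arctan2(*(c-b)[::-1])),np.degrees(np.arctan2(*(b-a)[::-1]))-90,np.linalg.norm(a-b),np.linalg.norm(b-c))
g=[W(q,22) for q in [(201,163),(414,165),(391,473)]]; print("lines centre",(g[0]+g[2])/2)
T=np.array([525.4,11.7]); yaw=-3.117; ux=np.array([np.cos(yaw),np.sin(yaw)]); uy=np.array([np.sin(yaw),-np.cos(yaw)])
for q,z in [((60,417),101.9),((350,417),101.9),((205,411),89.9)]:
    d=W(q,z)-T; print(q,d@ux,d@uy)
E
```

```text
core [421.11267381   7.37061103] [419.47802229  67.42354872] [509.65516909  69.77202259] centre [465.38392145  38.57131681] yaw 1.4918107065458928 1.5592161684777892 60.07518131897618 90.20772214165505
lines centre [465.3267958   37.84721887]
(60, 417) 44.52212299299525 -30.428362985243844
(350, 417) 44.63115304065821 28.182978281483173
(205, 411) 43.965755442325225 -1.115131378192381
```

{"fn": "step_arm", "kwargs": {"deltas": [[15,7,0,0,0,0],[35,18,0,0,0,0],[52,26.5,5,0,0,0],[59,29.6,15,0,0,0],[59,29.6,30,0,0,0]]}}

```text
time: 17.28
tool_pos: [464.6, 40.0, 90.0]
tcp_rot: [-3.142, 0.001, -3.117]
contact_force: [0.6, -0.1, -1.0]
grip_width: 59.3
```

{"fn": "step_arm", "kwargs": {"deltas": [[0,0,6,0,0,0],[0,0,12,0,0,0],[0,0,16,0,0,0],[0,0,18,0,0,0],[0,0,18,0,0,0]]}}

```text
time: 17.7
tool_pos: [465.9, 40.3, 71.1]
tcp_rot: [3.141, -0.0, -3.118]
contact_force: [-0.7, 0.3, -0.5]
grip_width: 59.6
```

{"fn": "step_arm", "kwargs": {"deltas": [[0,0,0,0,0,0],[0,0,0,0,0,0]]}}

```text
time: 17.87
tool_pos: [466.0, 40.5, 71.6]
tcp_rot: [3.142, 0.001, -3.117]
contact_force: [1.0, 0.9, -0.7]
grip_width: 59.5
```

{"fn": "step_arm", "kwargs": {"deltas": [[0.4,-0.7,1,0,0,0],[0.4,-0.7,2,0,0,0],[0.4,-0.7,3,0,0,0],[0.4,-0.7,3.6,0,0,0],[0.4,-0.7,3.6,0,0,0]]}}

```text
time: 18.28
tool_pos: [465.2, 39.9, 67.6]
tcp_rot: [3.142, -0.0, -3.117]
contact_force: [0.1, 0.4, -0.3]
grip_width: 59.8
```

{"fn": "step_arm", "kwargs": {"deltas": [[0,0,0.3,0,0,0],[0,0,0.6,0,0,0],[0,0,0.6,0,0,0]]}}

```text
time: 18.53
tool_pos: [465.3, 39.9, 67.1]
tcp_rot: [3.142, -0.0, -3.117]
contact_force: [-0.6, -0.8, -1.3]
grip_width: 59.2
```

{"fn": "step_arm", "kwargs": {"deltas": [[0,0,0.3,0,0,0],[0,0,0.6,0,0,0],[0,0,0.6,0,0,0]]}}

```text
time: 18.78
tool_pos: [465.3, 39.9, 66.5]
tcp_rot: [3.141, 0.0, -3.117]
contact_force: [0.8, -0.2, -0.4]
grip_width: 59.3
```

{"fn": "step_arm", "kwargs": {"deltas": [[-0.2,0,0.3,0,0,0],[-0.2,0,0.4,0,0,0],[-0.2,0,0.4,0,0,0]]}}

```text
time: 19.03
tool_pos: [465.3, 39.9, 66.5]
tcp_rot: [3.142, -0.0, -3.117]
contact_force: [-1.7, -0.5, 4.4]
grip_width: 59.0
```

{"fn": "step_arm", "kwargs": {"deltas": [[0,0,0.2,0,0,0],[0,0,0.4,0,0,0],[0,0,0.4,0,0,0]]}}

```text
time: 19.28
tool_pos: [465.3, 39.9, 66.5]
tcp_rot: [-3.142, 0.0, -3.117]
contact_force: [-4.0, -0.5, 9.8]
grip_width: 59.3
```

Contact. Next I release, raise and close the fingers.

{"fn": "step_arm", "kwargs": {"deltas": [[0,0,-0.4,0,0,0],[0,0,-0.4,0,0,0]]}}

```text
time: 19.45
tool_pos: [465.5, 39.9, 66.5]
tcp_rot: [3.142, 0.0, -3.117]
contact_force: [-2.5, -0.6, 6.6]
grip_width: 59.5
```

{"fn": "step_arm", "kwargs": {"deltas": [[0,0,0,0,0,0],[0,0,0,0,0,0],[0,0,0,0,0,0],[0,0,0,0,0,0],[0,0,0,0,0,0]], "fingers": 85}}

```text
time: 19.87
tool_pos: [465.5, 39.9, 66.0]
tcp_rot: [3.141, -0.0, -3.117]
contact_force: [0.4, -0.1, -0.1]
grip_width: 84.4
```

{"fn": "step_arm", "kwargs": {"deltas": [[0,0,-5,0,0,0],[0,0,-15,0,0,0],[0,0,-30,0,0,0],[0,0,-40,0,0,0],[0,0,-40,0,0,0]]}}

```text
time: 20.28
tool_pos: [466.7, 39.8, 108.1]
tcp_rot: [-3.141, 0.004, -3.117]
contact_force: [0.1, -0.5, -0.0]
grip_width: 84.8
```

{"fn": "step_arm", "kwargs": {"deltas": [[0,0,0,0,0,0],[0,0,0,0,0,0],[0,0,0,0,0,0],[0,0,0,0,0,0],[0,0,0,0,0,0]], "fingers": 0}}

```text
time: 20.7
tool_pos: [465.2, 39.9, 105.6]
tcp_rot: [3.141, -0.001, -3.117]
contact_force: [0.0, -0.0, -0.3]
grip_width: 56.2
```

{"fn": "step_arm", "kwargs": {"deltas": [[0,0,0,0,0,0],[0,0,2,0,0,0],[0,0,6,0,0,0],[0,0,12,0,0,0],[0,0,15,0,0,0]]}}

```text
time: 21.12
tool_pos: [465.1, 39.9, 90.2]
tcp_rot: [3.141, -0.001, -3.117]
contact_force: [0.0, 0.0, 0.5]
grip_width: 22.6
```

{"fn": "step_arm", "kwargs": {"deltas": [[0,0,2,0,0,0],[0,0,4,0,0,0],[0,0,6,0,0,0],[0,0,8,0,0,0],[0,0,8,0,0,0]]}}

```text
time: 21.53
tool_pos: [465.4, 39.9, 82.8]
tcp_rot: [3.141, -0.0, -3.117]
contact_force: [0.7, 0.9, -0.6]
grip_width: 0.5
```

Contact is expected at about 74.2.

{"fn": "step_arm", "kwargs": {"deltas": [[0,0,2,0,0,0],[0,0,4,0,0,0],[0,0,6,0,0,0],[0,0,7,0,0,0],[0,0,7,0,0,0]]}}

```text
time: 21.95
tool_pos: [465.3, 39.9, 75.8]
tcp_rot: [3.141, -0.0, -3.117]
contact_force: [-0.8, 0.0, 0.1]
grip_width: 0.0
```

{"fn": "step_arm", "kwargs": {"deltas": [[0,0,0.4,0,0,0],[0,0,0.8,0,0,0],[0,0,1.2,0,0,0],[0,0,1.6,0,0,0],[0,0,1.6,0,0,0]]}}

```text
time: 22.37
tool_pos: [465.5, 39.9, 74.5]
tcp_rot: [3.142, 0.0, -3.117]
contact_force: [-0.2, 0.1, 0.2]
grip_width: 0.4
```

{"fn": "step_arm", "kwargs": {"deltas": [[0,0,0.4,0,0,0],[0,0,0.8,0,0,0],[0,0,1,0,0,0],[0,0,1,0,0,0]]}}

```text
time: 22.7
tool_pos: [465.5, 39.9, 74.2]
tcp_rot: [-3.142, 0.0, -3.117]
contact_force: [-3.1, -0.5, 9.4]
grip_width: 0.5
```

{"fn": "step_arm", "kwargs": {"deltas": [[0,0,0.1,0,0,0],[0,0,0.2,0,0,0],[0,0,0.2,0,0,0],[0,0,0.2,0,0,0],[0,0,0.2,0,0,0]]}}

```text
time: 23.12
tool_pos: [465.6, 39.9, 74.2]
tcp_rot: [-3.142, 0.001, -3.117]
contact_force: [-2.9, -0.8, 11.5]
grip_width: 0.6
```

{"fn": "step_arm", "kwargs": {"deltas": [[0,0,0,0,0,0],[0,0,0,0,0,0],[0,0,0,0,0,0],[0,0,0,0,0,0]]}}

```text
time: 23.45
tool_pos: [465.6, 39.9, 74.2]
tcp_rot: [-3.142, 0.001, -3.117]
contact_force: [-2.8, -0.5, 11.2]
grip_width: 0.3
```

{"fn": "step_arm", "kwargs": {"deltas": [[0,0,-4,0,0,0],[0,0,-15,0,0,0],[-10,0,-35,0,0,0],[-30,0,-60,0,0,0],[-60,0,-90,0,0,0]]}}

```text
time: 23.87
tool_pos: [523.2, 41.6, 163.0]
tcp_rot: [3.141, -0.005, -3.117]
contact_force: [2.2, 0.2, -0.9]
grip_width: 0.6
```

{"fn": "step_arm", "kwargs": {"deltas": [[-10,0,-20,0,0,0],[-10,0,-40,0,0,0],[-10,0,-40,0,0,0],[-10,0,-40,0,0,0],[-10,0,-40,0,0,0]]}}

```text
time: 24.28
tool_pos: [534.1, 41.7, 201.9]
tcp_rot: [3.141, -0.002, -3.117]
contact_force: [0.2, -0.0, -0.8]
grip_width: 0.6
```

```bash
python3 - <<'E'
from h import *
p=bot.capture("wrist"); save(p,"w7"); q=bot.capture("side")
u,v=w2pix(p,(465.7,39,49)).astype(int); print(u,v)
fit(p,(u-75,max(v-90,0),u+75,min(v+90,420)),49,(0,110,40),(14,255,255),"burr")
print(bot.get_obs()["contact_force"])
s,w=w2pix(q,(465,39,30)).astype(int)
a=cv2.resize(p["color"][max(v-75,0):v+75,u-70:u+70,::-1],(392,420),interpolation=cv2.INTER_CUBIC); b=cv2.resize(q["color"][w-37:w+38,s-35:s+35,::-1],(392,420),interpolation=cv2.INTER_CUBIC)
cv2.imwrite("pics/c7.png",np.hstack([a,b]))
E
```

```text
281 127
burr c [465.8  38.5] centroid 465.9 38.5 size [89.8 60.4] yaw deg 1.43
[0.81919094 0.90173817 0.36569192]
```

View pics/c7.png

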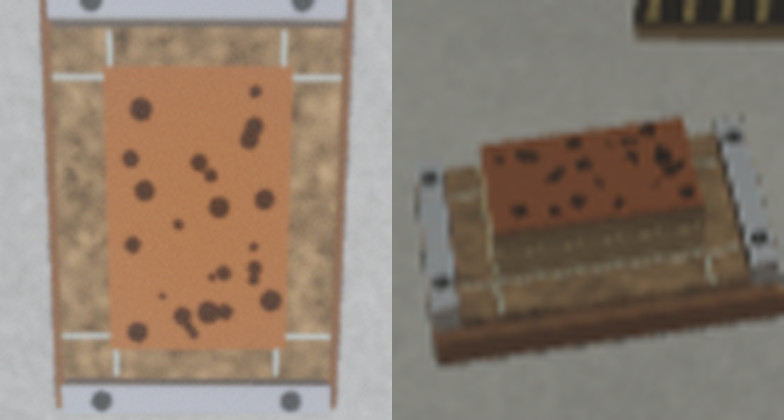

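The burr panel (left crop, centre (200,208)) sits flush over the core and inside the lines. The side view shows a straight, level stack. Handing in.

```bash
python3 -c "
from plant import bot
print(bot.close_job())"
```

```text
the job is handed in; nothing more can be done
None
```

The lid is laid up in the jig and handed in at about 24 s of robot time; the hand-in reports no verdict.

- **Core:** I lowered it into the marked place until it touched the cork and let go. Then I pressed it with closed fingertips at about 11 N for about 0.75 s. The tip height while pressing was 37.2 mm, against 37 mm expected.
- **Burr panel:** I laid it face up on the core, let go, and pressed it at about 11 N for about 0.75 s. The tip height was 49.2 mm, against 49 mm expected.
- **Striped panel:** I never moved or touched it.

**Last checks:** The camera put the burr centre at (465.8, 38.5) mm with a yaw of 1.4°. The core, seen before the burr went on, was at (465.4, 38.6) mm with a yaw of 1.5°. The bed's lines were at about (465.3, 37.8) mm with a yaw of 1.2–2.1° depending on the measurement. So the stack may sit up to about 1 mm off the lines across the width. The side view shows it level and flush.

**Disagreement:** The camera reads about 1 mm low in y compared with the arm's own position. I allowed for that when placing both panels.

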